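# Restock the plug rack in label order

### The arm

A 7-joint arm with a two-finger parallel gripper is mounted at the origin on the work surface. World frame = base frame: x ahead of the robot, y to its left, z up, the work surface at z = 0. Lengths are in m, angles in rad, forces in N, time in s.
With the tool pointing down it reaches from about 0.35 to 0.9 m from the base axis. Payload 8.1 kg.
Tool frame: the origin (TCP) lies midway between the tips of the shut fingers; the grasp point (between the pads) lies 19 mm behind it; z points along the fingers, y is the direction in which the jaws open and shut (so a half turn about z gives the same grasp; the last joint's range is limited). The gripper opens to 92 mm and grips with 3 to 60 N. Pads are 19 mm wide; open, the fingers measure 130 mm over their backs; the gripper's body (75 mm by 190 mm) begins 47 mm behind the grasp point.
Start: joints at [-1.213, 0.434, 0.025, 1.573, -0.012, 1.134, -0.075], TCP at [0.278, 0.56, 0.206] pointing down, gripper open.
Joint ranges: [-2.62, 2.62], [-0.44, 2.09], [-1.27, 1.32], [0.08, 2.57], [-1.32, 4.46], [0.12, 2], [-2.74, 2.74]. Speed limits (rad/s): [2.22, 2.22, 3.01, 3.01, 3.14, 3.14, 3.14].

### API

Orientations are given as a rotation vector (axis times angle).
In Python, from cell import monitor, get_image, get_calibration, workorder, look_for, masks_of gives the robot as it stands.
- The arm moves only by the shell command python3 -m crank 'ROWS' [FORCE]. ROWS is JSON, a list of rows, each a list of 3 entries, a list of its own where there are three numbers: the shift along the tool's x, y, z in cm, then the turn about the tool's z in degrees, then the closure in counts, from 0 (fully open) to 255 (shut). A call has 1 to 5 rows; each row shifts and turns the commanded pose from where the row before left it, along the tool's axes as they then stand; what a row does not reach is not made up. A row lasts 1/10 s, in which the tool goes at most 50 mm and 8.59 degrees, less where a joint would pass 70% of its speed; a pose out of reach is approached as far as the arm can. A call with a gripper value outside its range is refused whole. The fingers move at their own pace and stop on an object; FORCE is the grip in N (left out, the last holds). Time passes only in rows, so rows that do not move let the fingers close. It gives the time, the measured TCP pose, the force and the opening at its end, in the units of the state.
- monitor.observe(): the state, without advancing time (a new reading comes with each control period).
- get_image(name): name is "scene" or "top"; returns (picture, depth): 400x640x3 uint8, red, green, blue; 400x640 float32, m along the optical axis (not along the pixel's ray), 0 where there is no reading.
- get_calibration(name): a dict with "fx", "fy", "cx", "cy" (pixels), "D" ([k1, k2, p1, p2, k3] as OpenCV has them; the pictures are not rectified), "R" (3x3) and "t" (3): a world point X has camera coordinates R X + t. Camera axes: x right, y down, z forward; pixel columns grow to the right and rows downward; lengths in m; the calibration is good to about 2 mm. A picture is of the moment at which its call begins. get_calibration takes no time and is no camera call.
- workorder.sign_off(): hands the job in, once; it reports no verdict.
Trained networks look in the newest picture that a camera, given by its name, has taken for a name from the list of things; names that differ only in an ending like _2 or _b are one class to them, and where a whole thing is asked for, a point or a joint stands for the part that bears it (a point fixed in the world has none). Each returns a list of dicts, best first, with "score" (0 to 1); they miss things now and then, are a little off and sometimes report something else, mostly with a low value. They report only what shows in the picture. A call takes as long as a camera call. They do not tell look-alikes from the thing itself.
- look_for(label, camera): "location" ([x, y, z] in m, in world coordinates, good to about 4 mm: the middle of the surface that is visible of it).
- masks_of(label, camera): "region" (400x640 bool, what is visible of it).
The state is a dict: "clock": time; "joints": joint angles; "dq": joint speeds; "joint_efforts": joint torques, N m; "position": TCP position; "ee_rot": TCP orientation; "force": force on the tool from outside, world axes, zero at the start; "ft_torque": the same for the moment, N m; "width": opening from 0.0 (shut) to 1.0 (fully open).
Only numpy, scipy, OpenCV 4.12 (cv2) and the standard library are available. Lean on these libraries where they do the work, as an engineer would, in place of code of your own. Each camera call takes 0.05 s, during which the arm holds its last target.

### The job

The industrial plugs have come back to the store in the returns tray, in any order. Move all four into the shelf rack, so that the row there follows the rack's coloured labels: each plug upright on the floor of the bay whose label has its colour. Set the plugs down rather than dropping them, do not tip any over, and leave the jar and the roll of tape alone.

Things in the scene. Friction and masses are not known exactly. Their poses are not given: they have to be found in the camera images.
- plug_red_mid (a point): Centre (on the axis, 56 mm above the foot) of the red industrial plug: loose, round, no cable, 112 mm tall, 0.11-0.23 kg, standing, z up its axis. Foot 50 mm diameter; collar 55 mm, up to 43 mm above the foot; above it a taper, then the straight hand grip, 42 mm diameter, from 4 mm below to 28 mm above this point; grey gland nut on top, 36 mm and less.
- plug_blue_mid (a point): Centre (on the axis, 56 mm above the foot) of the blue industrial plug: loose, round, no cable, 112 mm tall, 0.11-0.23 kg, standing, z up its axis. Shape as the red plug. All plugs start in any order in one straight row, 80 mm apart, one to a cell of the grey-blue returns tray, which is fixed.
- plug_yellow_mid (a point): Centre (on the axis, 56 mm above the foot) of the yellow industrial plug: loose, round, no cable, 112 mm tall, 0.11-0.23 kg, standing, z up its axis. Shape as the red plug. Tray: inner floor 5 mm above the bench, walls and dividers up to 35 mm above it, cells 77 by 78 mm, a hand grip at each end of the row.
- plug_green_mid (a point): Centre (on the axis, 56 mm above the foot) of the green industrial plug: loose, round, no cable, 112 mm tall, 0.11-0.23 kg, standing, z up its axis. Shape as the red plug. The plugs differ in colour only.
- bay_red: Open-topped grey bay with sloping red labels on its near and far sides, in the fixed olive steel rack. Origin: centre of its underside, 6 mm above the bench; x across the row, y along it, z up. Inside 78 mm (x) by 74 mm (y); floor 4 mm, wall tops 30 mm above the origin; labels reach 60 mm from the centre in x.
- bay_blue: Open-topped grey bay with sloping blue labels on its near and far sides, in the fixed olive steel rack. Origin: centre of its underside, 6 mm above the bench; x across the row, y along it, z up. The four bays stand side by side, 80 mm apart along y, in any order. Same sizes as the red bay.
- bay_yellow: Open-topped grey bay with sloping yellow labels on its near and far sides, in the fixed olive steel rack. Origin: centre of its underside, 6 mm above the bench; x across the row, y along it, z up. The rack is parallel to the tray within 20 degrees, nearer or farther than it, centre lines 110 mm or more apart. Same sizes as the red bay.
- bay_green: Open-topped grey bay with sloping green labels on its near and far sides, in the fixed olive steel rack. Origin: centre of its underside, 6 mm above the bench; x across the row, y along it, z up. The rack's end plates reach 56 mm above the bench. Same sizes as the red bay.
- jar: Bystander: a screw jar with blue lid, 60 mm diameter, 85 mm tall, origin at the centre of its underside. To be left alone.
- tape: Bystander: a black roll of insulating tape lying flat, 66 mm diameter, 19 mm tall, origin at the centre of its underside. To be left alone.
There are look-alikes about, which are no part of the job. What is shaped like the part that bears plug_blue_mid but black is not meant. What is shaped like the part that bears plug_yellow_mid but black is not meant.

How it is judged:
At the end, for the whole second after the job is handed in: Every plug stands upright (within 4.5 degrees) on the floor of the bay labelled in its colour (its axis within 16 mm of the bay's centre, its height within 4 mm of resting on the floor), released and at rest; jar and tape upright and within 30 mm of where they stood (horizontal distance between plug_red_mid and bay_red below 0.016 m and z of plug_red_mid in the frame of bay_red between 0.056 and 0.064 m and angle between each of plug_red_mid, plug_blue_mid, plug_yellow_mid, plug_green_mid's own z axis and vertical below 0.08 rad and linear speed of each of plug_red, plug_blue, plug_yellow, plug_green below 0.02 m/s and angular speed of each of plug_red, plug_blue, plug_yellow, plug_green below 0.2 rad/s and horizontal distance between plug_blue_mid and bay_blue below 0.016 m and z of plug_blue_mid in the frame of bay_blue between 0.056 and 0.064 m and horizontal distance between plug_yellow_mid and bay_yellow below 0.016 m and z of plug_yellow_mid in the frame of bay_yellow between 0.056 and 0.064 m and horizontal distance between plug_green_mid and bay_green below 0.016 m and z of plug_green_mid in the frame of bay_green between 0.056 and 0.064 m and distance of each of jar, tape from where it was at the start of the episode below 0.03 m and angle between each of jar, tape's own z axis and vertical below 0.2 rad); the robot touches nothing.
It fails at once if a plug is dropped (over 0.7 m/s while no finger touches it, a fall of more than about 25 mm) ((linear speed of plug_red above 0.7 m/s and contact force between the fingers and plug_red below 0.05 N) or (linear speed of plug_blue above 0.7 m/s and contact force between the fingers and plug_blue below 0.05 N) or (linear speed of plug_yellow above 0.7 m/s and contact force between the fingers and plug_yellow below 0.05 N) or (linear speed of plug_green above 0.7 m/s and contact force between the fingers and plug_green below 0.05 N)).
It fails at once if a plug is tipped over (more than 40 degrees from upright) (angle between any of plug_red_mid, plug_blue_mid, plug_yellow_mid, plug_green_mid's own z axis and vertical above 0.7 rad).
It fails at once if the jar or the tape is moved by more than 30 mm (distance of any of jar, tape from where it was at the start of the episode above 0.03 m).
It also fails if it takes over 104 s, if anything falls off the work surface, if the arm or the gripper's body presses on something with over 40 N, if the wrist force passes 120 N, or if a joint passes its speed limit or range.

## Working session

There is one attempt and no reset: what is moved stays moved. The work goes in short steps, Python scripts to look and compute and a shell command to move; the robot and the scene stay as the last step left them, time stands still between calls to the robot, and variables do not carry over. Pictures are saved under pics/ and viewed, and the job is handed in when it is done.

```bash
ls; mkdir -p pics; python3 - <<'E'
from cell import *
import cv2
print(monitor.observe())
for n in("scene","top"):
    im,d=get_image(n); cv2.imwrite(f"pics/{n}0.png",im[:,:,::-1])
    print(n,get_calibration(n))
E
```

```text
pics
{'clock': 0.0, 'joints': array([-1.21263852,  0.43522342,  0.02493331,  1.57411676, -0.01160133,
        1.13397278, -0.07509493]), 'dq': array([ 8.76883685e-04,  1.84447061e-03, -1.68563984e-03,  1.79998866e-05,
        6.10510989e-04, -5.31386391e-04, -3.78684573e-04]), 'joint_efforts': array([ 6.19374623e-04, -6.67830563e+01,  9.85500924e-01, -3.14464974e+01,
       -6.04389142e-02,  4.27285081e-02,  2.06032705e-04]), 'position': array([0.27768102, 0.55931476, 0.20513665]), 'ee_rot': array([-7.17362383e-01, -3.05834968e+00,  2.44666262e-03]), 'force': array([-0.20793706, -0.34791443, -0.51090037]), 'ft_torque': array([-0.0248074 ,  0.0111703 ,  0.04191111]), 'width': 0.9991828544193839}
scene {'fx': 477.4833113720948, 'fy': 477.4833113720948, 'cx': 324.7580729442471, 'cy': 185.71110037677613, 'D': array([-0.07119947,  0.        ,  0.        ,  0.        ,  0.        ]), 'R': array([[-0.77337927,  0.63385284, -0.01072732],
       [ 0.39674031,  0.47073573, -0.7880387 ],
       [-0.49445084, -0.61370876, -0.61553223]]), 't': array([ 0.49880406, -0.19777735,  1.66913871])}
top {'fx': 375.3273275229522, 'fy': 375.3273275229522, 'cx': 314.84502333357767, 'cy': 202.98498336090444, 'D': array([-0.05132192,  0.        ,  0.        ,  0.        ,  0.        ]), 'R': array([[ 0.01562381, -0.99975688, -0.01555915],
       [-0.99829687, -0.01472247, -0.05644998],
       [ 0.05620719,  0.01641461, -0.99828418]]), 't': array([0.00746454, 0.61172521, 0.94586115])}
```

View pics/scene0.png

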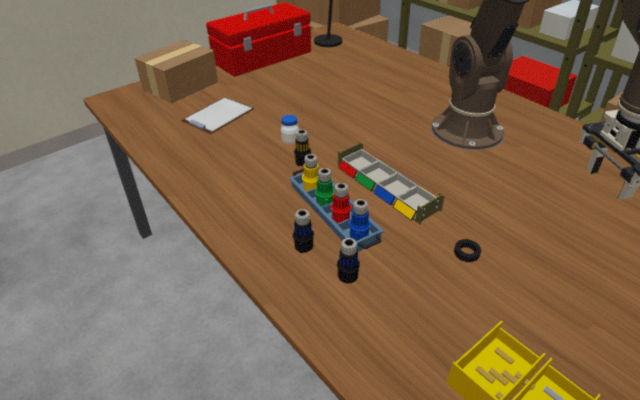

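View pics/top0.png

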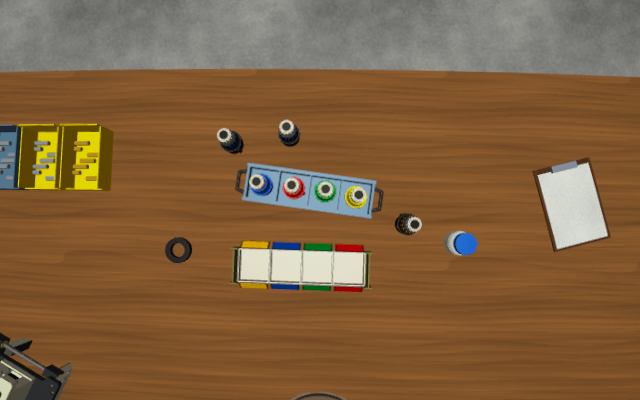

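```bash
cat > h.py <<'E'
from cell import *
import numpy as np, cv2
def cloud(n, im=None,d=None):
    if d is None: im,d=get_image(n)
    c=get_calibration(n); K=np.array([[c['fx'],0,c['cx']],[0,c['fy'],c['cy']],[0,0,1]])
    h,w=d.shape; v,u=np.mgrid[:h,:w]
    p=cv2.undistortPoints(np.stack([u,v],-1).reshape(-1,1,2).astype(np.float64),K,c['D']).reshape(h,w,2)
    X=np.dstack([p*d[...,None],d])
    P=(X-c['t'])@c['R']
    P[d==0]=np.nan
    return im,P
E
python3 - <<'E'
from h import *
im,P=cloud('top'); im2,P2=cloud('scene')
for c in('red','blue','yellow','green'):
  for n,Q in(('top',P),('scene',P2)):
    for i,r in enumerate(masks_of(f'plug_{c}_mid',n)[:4]):
        m=r['region']; q=Q[m]; q=q[~np.isnan(q[:,0])]
        v,u=np.nonzero(m); t=q[q[:,2]>np.nanpercentile(q[:,2],98)-.008]
        print(c,n,round(r['score'],2),'px',u.mean().round(),v.mean().round(),len(u),'z',np.percentile(q[:,2],[2,50,98]).round(3),'top',t.mean(0).round(4),len(t), 'bb mid',((t.max(0)+t.min(0))/2).round(4)[:2])
for c in('red','blue','yellow','green'):
    for r in masks_of(f'bay_{c}','top')[:3]:
        m=r['region'];q=P[m];v,u=np.nonzero(m)
        print('bay',c,round(r['score'],2),u.mean().round(),v.mean().round(),len(u),np.nanmean(q,0).round(4))
hsv=cv2.cvtColor(im,cv2.COLOR_RGB2HSV)
for c,(a,b) in dict(red=(0,6),yellow=(18,30),green=(50,75),blue=(105,125)).items():
    m=(hsv[...,0]>=a)&(hsv[...,0]<=b)&(hsv[...,1]>150)
    m[:235]=0;m[300:]=0;m[:,:225]=0;m[:,380:]=0
    n,l,s,ce=cv2.connectedComponentsWithStats(m.astype(np.uint8))
    for i in range(1,n):
        if s[i,4]>30: print('label',c,s[i],P[l==i][:,:].mean(0).round(4))
E
```

```text
red top 0.73 px 293.0 187.0 375 z [0.045 0.092 0.119] top [0.6483 0.0713 0.1164] 162 bb mid [0.6481 0.0711]
red scene 0.91 px 341.0 203.0 599 z [0.016 0.072 0.119] top [0.652  0.0744 0.1172] 91 bb mid [0.6516 0.0727]
red scene 0.41 px 467.0 250.0 442 z [0.001 0.017 0.022] top [0.4902 0.3733 0.0185] 289 bb mid [0.4893 0.3726]
blue top 0.94 px 231.0 141.0 527 z [-0.001  0.08   0.114] top [0.7638 0.2326 0.1113] 151 bb mid [0.7633 0.2338]
blue top 0.71 px 285.0 265.0 1412 z [0.007 0.012 0.037] top [0.4516 0.0904 0.0344] 272 bb mid [0.4514 0.0902]
blue top 0.63 px 261.0 184.0 441 z [0.005 0.089 0.12 ] top [0.6533 0.1531 0.1166] 155 bb mid [0.654  0.1538]
blue scene 0.73 px 302.0 232.0 699 z [0.008 0.062 0.115] top [0.789  0.0898 0.1121] 104 bb mid [0.7888 0.0885]
blue scene 0.7 px 348.0 262.0 854 z [0.001 0.061 0.114] top [0.768  0.2366 0.1121] 138 bb mid [0.7662 0.2354]
blue scene 0.68 px 359.0 220.0 707 z [0.004 0.068 0.12 ] top [0.6608 0.1573 0.1169] 115 bb mid [0.6962 0.1838]
yellow top 0.83 px 407.0 223.0 427 z [0.014 0.086 0.115] top [ 0.5623 -0.2135  0.1121] 158 bb mid [ 0.5622 -0.
[... 761 characters left out ...]
 top [ 0.6432 -0.0045  0.117 ] 91 bb mid [ 0.6423 -0.0076]
bay red 0.62 349.0 267.0 1488 [ 0.4497 -0.0717  0.0175]
bay blue 0.7 285.0 265.0 1457 [0.4518 0.0911 0.0176]
bay yellow 0.77 253.0 264.0 1462 [0.454  0.172  0.0177]
bay green 0.91 317.0 266.0 1448 [0.4503 0.0099 0.0174]
label red [336 244  28   8 184] [ 0.4993 -0.0722  0.0266]
label red [335 286  28   6 129] [ 0.3959 -0.0716  0.0242]
label yellow [241 240  28   9 205] [nan nan nan]
label yellow [239 283  29   6 140] [nan nan nan]
label green [305 244  27   7 167] [0.5005 0.0068 0.0268]
label green [303 285  27   6 114] [0.3976 0.0095 0.0246]
label blue [273 243  27   7 169] [nan nan nan]
label blue [271 284  28   6 115] [nan nan nan]
```

```bash
python3 - <<'E'
import cv2
a=cv2.imread('pics/top0.png')[110:300,190:500]
cv2.imwrite('pics/crop0.png',cv2.resize(a,None,fx=2.5,fy=2.5,interpolation=cv2.INTER_CUBIC))
E
```

```text
(no output)
```

View pics/crop0.png

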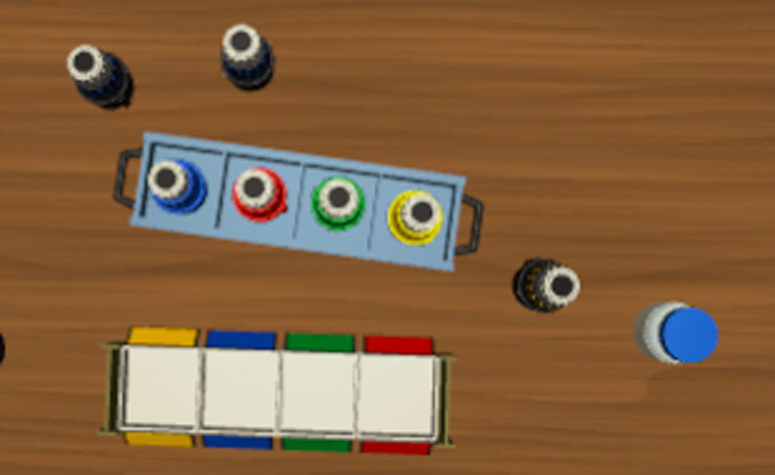

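The four coloured plugs stand in the tray: blue (261,184), red (293,187), green (325,191) and yellow (355,196) in the top view. The bays run left to right yellow (253,264), blue (285,265), green (317,266), red (349,267).

What could be confused with them:
- Black look-alikes at (229,140), (289,132) and (408,224). These take the top network scores for blue and yellow, but the crop shows them black and outside the tray, so I reject them.
- Network hits on the bays at (285,265) and (348,267), and on the tape in the scene view. All rejected.

I'm grasping with the jaws across the row, starting with a rotation of about 68°.

```bash
cat >> h.py <<'E'
from scipy.spatial.transform import Rotation as Ro
def go(t,ang=-4.4):
    s=monitor.observe(); R=Ro.from_rotvec(s['ee_rot']).as_matrix()
    a=np.degrees(np.arctan2(R[1,1],R[0,1]))
    print('clock',s['clock'],'pos',s['position'].round(4),'yang',a.round(1),'tilt',R[:,2].round(3),'w',round(s['width'],3),'f',s['force'].round(1))
    d=R.T@(np.array(t)-s['position']); print('shift cm',(d*100).round(2),'turn',(a-ang).round(1))
E
python3 -m crank '[[[0,0,0],8.5,0],[[0,0,0],8.5,0],[[0,0,0],8.5,0],[[0,0,0],8.5,0]]' 20
python3 -m crank '[[[0,0,0],8.5,0],[[0,0,0],8.5,0],[[0,0,0],8.5,0],[[0,0,0],8.5,0],[[0,0,0],0,0]]'
python3 - <<'E'
from h import *
go([.657,.155,.205])
im,P=cloud('top');im2,P2=cloud('scene')
for c in('red','blue','yellow','green'):
  for n in('top','scene'):
    for r in look_for(f'bay_{c}',n)[:2]: print(c,n,round(r['score'],2),np.round(r['location'],4))
# wall tops
for n,Q in(('top',P),('scene',P2)):
    m=(Q[...,2]>.031)&(Q[...,2]<.041)&(Q[...,0]<.51)&(Q[...,0]>.39)&(Q[...,1]>-.135)&(Q[...,1]<.235)
    q=Q[m]; print(n,len(q),cv2.minAreaRect((q[:,:2]*1000).astype(np.float32)),np.percentile(q[:,:2],[1,99],axis=0).round(4))
E
```

```text
clock: 1.2
position: [0.2779, 0.5598, 0.206]
ee_rot: [-1.589, -2.71, -0.0]
force: [0.3, 0.2, -0.5]
width: 1.0
clock: 1.7
position: [0.2778, 0.5599, 0.2059]
ee_rot: [2.307, 2.132, 0.0]
force: [1.0, -0.0, -0.2]
width: 1.0
clock 1.7 pos [0.2778 0.5599 0.2059] yang -4.5 tilt [ 0. -0. -1.] w 1.0 f [ 1.  -0.  -0.2]
shift cm [-37.37  41.     0.1 ] turn -0.1
red top 0.95 [ 0.4478 -0.0693  0.0118]
red scene 0.89 [ 0.4479 -0.0763  0.0203]
blue top 0.81 [0.4511 0.0938 0.0047]
blue scene 0.79 [0.4526 0.083  0.0205]
blue scene 0.33 [ 4.525e-01 -1.000e-04  2.430e-02]
yellow top 0.96 [0.4562 0.1748 0.0097]
yellow scene 0.76 [0.4557 0.1592 0.021 ]
green top 0.69 [0.4511 0.0081 0.0106]
green scene 0.85 [ 0.4507 -0.0009  0.0228]
top 1162 ((451.48284912109375, 48.72154235839844), (346.4857177734375, 100.11551666259766), 88.69446563720703) [[ 0.4021 -0.1155]
 [ 0.4997  0.2137]]
scene 904 ((451.8645935058594, 51.17560577392578), (349.91217041015625, 102.38129425048828), 88.0554428100586) [[ 0.4037 -0.1192]
 [ 0.502   0.2225]]
```

```bash

python3 -m crank '[[[-3.1,3.4,0],0,0],[[-3.1,3.4,0],0,0],[[-3.1,3.4,0],0,0],[[-3.1,3.4,0],0,0]]'
python3 -m crank '[[[-3.1,3.4,0],0,0],[[-3.1,3.4,0],0,0],[[-3.1,3.4,0],0,0],[[-3.1,3.4,0],0,0]]'
python3 -m crank '[[[-3.1,3.4,0],0,0],[[-3.1,3.4,0],0,0],[[-3.1,3.4,0],0,0],[[-3.1,3.4,0],0,0],[[0,0,0],0,0]]'
python3 -c "
from h import *
go([.657,.155,.058])"
```

```text
clock: 2.6
position: [0.4051, 0.4244, 0.2061]
ee_rot: [-2.304, -2.135, -0.001]
force: [0.1, -0.1, 0.2]
width: 0.998
clock: 3.0
position: [0.5312, 0.2902, 0.2061]
ee_rot: [-2.304, -2.135, -0.001]
force: [0.5, 0.2, 0.1]
width: 0.998
clock: 3.5
position: [0.6599, 0.149, 0.206]
ee_rot: [2.311, 2.12, -0.002]
force: [0.5, -0.1, -0.5]
width: 1.0
clock 3.5 pos [0.6599 0.149  0.206 ] yang -4.9 tilt [ 0.003 -0.005 -1.   ] w 1.0 f [ 0.5 -0.1 -0.5]
shift cm [ 0.64 -0.39 14.79] turn -0.5
```

```bash

python3 -m crank '[[[0.5,-0.3,0],0,0],[[0,0,0],0,0],[[0,0,3],0,0],[[0,0,3],0,0],[[0,0,0],0,0]]'
python3 - <<'E'
from h import *
go([.657,.155,.058])
im,_=get_image('scene'); cv2.imwrite('pics/s1.png',cv2.resize(im[110:290,220:480,::-1],None,fx=3,fy=3))
E
```

```text
clock: 4.0
position: [0.6498, 0.1647, 0.1421]
ee_rot: [-2.299, -2.135, 0.009]
force: [-0.9, -0.9, 0.1]
width: 0.996
clock 4.0 pos [0.6498 0.1647 0.1421] yang -4.2 tilt [-0.007 -0.001 -1.   ] w 0.996 f [-0.9 -0.9  0.1]
shift cm [-0.91  0.85  8.41] turn 0.2
```

View pics/s1.png

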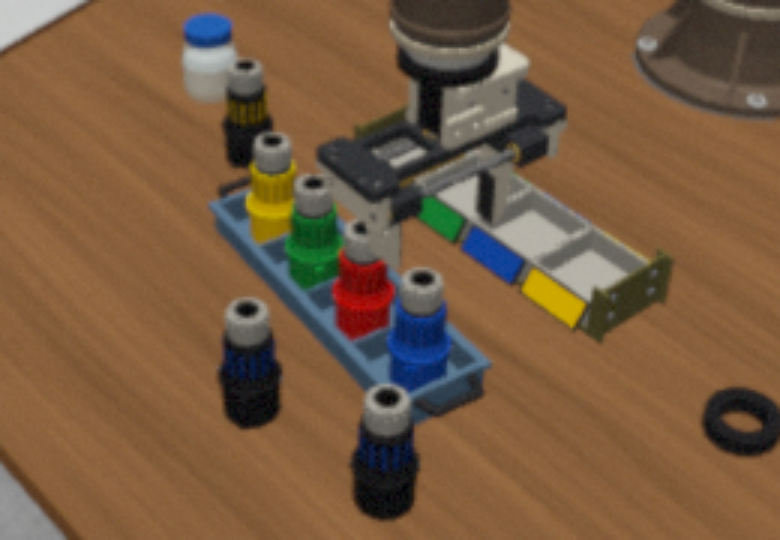

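```bash

python3 - <<'E'
from h import *
go([.657,.155,.058])
for n in('scene','top'):
    c=get_calibration(n);K=np.array([[c['fx'],0,c['cx']],[0,c['fy'],c['cy']],[0,0,1]])
    for X in([.65,.165,.142],[.65,.165,.205],[.657,.155,.117]):
        print(n,X,cv2.projectPoints(np.array([X]),cv2.Rodrigues(c['R'])[0],c['t'],K,c['D'])[0].ravel().round(0))
im,P=cloud('top'); cv2.imwrite('pics/t1.png',cv2.resize(im[110:300,190:500,::-1],None,fx=2.5,fy=2.5))
E
```

```text
clock 4.05 pos [0.6513 0.1646 0.1446] yang -4.2 tilt [-0.004 -0.    -1.   ] w 0.999 f [-0.4  0.1  1.2]
shift cm [-0.91  0.67  8.66] turn 0.2
scene [0.65, 0.165, 0.142] [366. 196.]
scene [0.65, 0.165, 0.205] [367. 176.]
scene [0.657, 0.155, 0.117] [360. 203.]
top [0.65, 0.165, 0.142] [248. 182.]
top [0.65, 0.165, 0.205] [243. 178.]
top [0.657, 0.155, 0.117] [255. 180.]
```

View pics/t1.png

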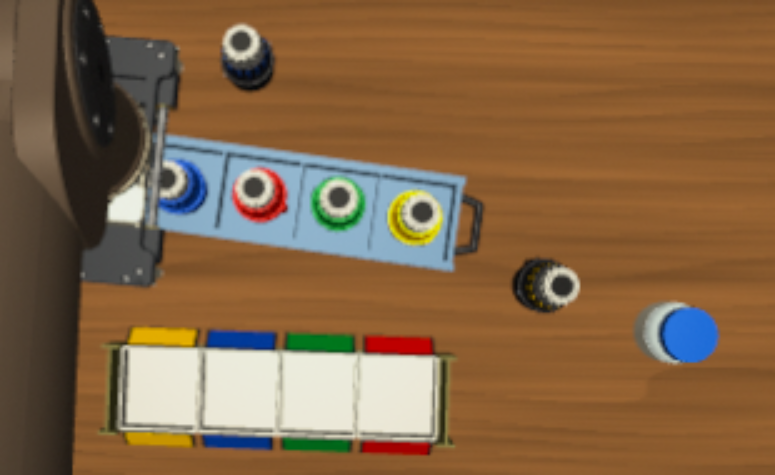

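```bash

python3 -m crank '[[[-0.9,0.6,0],0,0],[[0,0,0],0,0],[[0,0,0],0,0],[[0,0,0],0,0]]'
python3 -c "
from h import *
go([.657,.155,.058])"
```

```text
clock: 4.5
position: [0.6592, 0.1534, 0.1466]
ee_rot: [2.305, 2.134, 0.002]
force: [0.5, 0.8, -1.2]
width: 0.999
clock 4.5 pos [0.6592 0.1534 0.1466] yang -4.4 tilt [ 0.001  0.001 -1.   ] w 0.999 f [ 0.5  0.8 -1.2]
shift cm [ 0.14 -0.24  8.86] turn -0.0
```

```bash

python3 -m crank '[[[0.1,-0.2,2],0,0],[[0,0,2],0,0],[[0,0,2],0,0],[[0,0,1.5],0,0],[[0,0,0],0,0]]'
python3 -m crank '[[[0,0,1],0,0],[[0,0,0],0,0],[[0,0,0],0,0]]'
python3 -c "
from h import *
go([.657,.155,.058])"
```

```text
clock: 5.0
position: [0.6554, 0.1544, 0.0688]
ee_rot: [-2.304, -2.133, 0.005]
force: [0.4, 0.1, 1.4]
width: 1.0
clock: 5.3
position: [0.6572, 0.1545, 0.0614]
ee_rot: [2.305, 2.134, 0.001]
force: [-0.3, -0.4, -0.2]
width: 0.999
clock 5.3 pos [0.6572 0.1545 0.0614] yang -4.4 tilt [ 0.001  0.    -1.   ] w 0.999 f [-0.3 -0.4 -0.2]
shift cm [ 0.05 -0.03  0.34] turn -0.0
```

```bash

python3 -m crank '[[[0,0,0.3],0,0],[[0,0,0],0,0],[[0,0,0],0,90],[[0,0,0],0,120],[[0,0,0],0,255]]' 20
python3 -m crank '[[[0,0,0],0,255],[[0,0,0],0,255],[[0,0,0],0,255],[[0,0,0],0,255]]' 25
python3 -c "
from h import *
go([.657,.155,.19])"
```

```text
clock: 5.8
position: [0.657, 0.1545, 0.0581]
ee_rot: [2.305, 2.134, 0.0]
force: [0.0, 0.1, 0.1]
width: 0.791
clock: 6.2
position: [0.6568, 0.1546, 0.0579]
ee_rot: [-2.305, -2.134, 0.0]
force: [-0.5, 0.4, 2.0]
width: 0.448
clock 6.2 pos [0.6568 0.1546 0.0579] yang -4.4 tilt [-0.  0. -1.] w 0.448 f [-0.5  0.4  2. ]
shift cm [  0.05   0.02 -13.21] turn -0.0
```

Gripped at 41 mm, which matches the 42 mm grip. Next I lift it and carry it to the blue bay.

```bash

python3 -m crank '[[[0,0,-1],0,255],[[0,0,-2],0,255],[[0,0,-3],0,255],[[0,0,-3],0,255],[[0,0,-3],0,255]]'
python3 -m crank '[[[0,0,-1.2],0,255],[[0,0,0],0,255],[[0,0,0],0,255]]'
python3 -c "
from h import *
go([.4525,.0905,.19])"
```

```text
clock: 6.7
position: [0.6568, 0.1543, 0.1797]
ee_rot: [2.305, 2.134, 0.0]
force: [0.8, -0.0, -2.4]
width: 0.452
clock: 7.0
position: [0.6563, 0.1545, 0.1888]
ee_rot: [-2.305, -2.134, 0.002]
force: [-1.5, 1.0, -2.2]
width: 0.45
clock 7.0 pos [0.6563 0.1545 0.1888] yang -4.4 tilt [-0.001 -0.    -1.   ] w 0.45 f [-1.5  1.  -2.2]
shift cm [ -7.95 -19.83  -0.09] turn -0.0
```

```bash

python3 -m crank '[[[-0.6,-1.5,0],0,255],[[-1.2,-3,0],0,255],[[-1.2,-3,0],0,255],[[-1.2,-3,0],0,255],[[-1.2,-3,0],0,255]]'
python3 -m crank '[[[-1.2,-3,0],0,255],[[-0.9,-2.2,0],0,255],[[-0.4,-1.1,0],0,255],[[0,0,0],0,255],[[0,0,0],0,255]]'
python3 -m crank '[[[0,0,0],0,255],[[0,0,0],0,255],[[0,0,0],0,255]]'
python3 - <<'E'
from h import *
go([.4525,.0905,.064])
im,_=get_image('scene'); cv2.imwrite('pics/s2.png',cv2.resize(im[110:290,220:480,::-1],None,fx=3,fy=3))
E
```

```text
clock: 7.5
position: [0.5156, 0.1104, 0.1879]
ee_rot: [-2.304, -2.134, 0.005]
force: [0.2, 0.5, -0.8]
width: 0.446
clock: 8.0
position: [0.4542, 0.0915, 0.1897]
ee_rot: [2.305, 2.135, 0.001]
force: [0.4, 0.2, -1.7]
width: 0.452
clock: 8.3
position: [0.454, 0.091, 0.1898]
ee_rot: [2.305, 2.134, -0.0]
force: [-0.9, -0.1, -1.7]
width: 0.445
clock 8.3 pos [0.454  0.091  0.1898] yang -4.4 tilt [ 0. -0. -1.] w 0.445 f [-0.9 -0.1 -1.7]
shift cm [-0.06 -0.14 12.58] turn -0.0
```

View pics/s2.png

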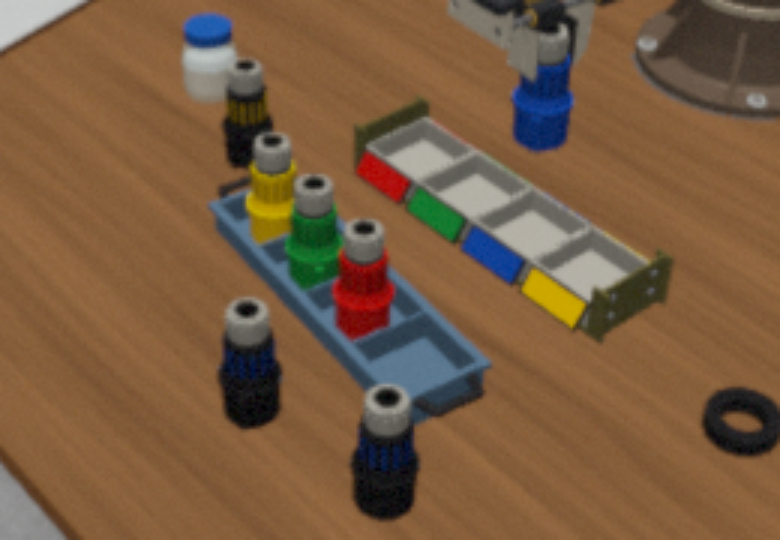

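The picture shows blue held upright at crop (540,100), above the blue bay at (533,230). Lowering.

```bash

python3 -m crank '[[[0,-0.1,2],0,255],[[0,0,3],0,255],[[0,0,2.5],0,255],[[0,0,2],0,255],[[0,0,1],0,255]]'
python3 -m crank '[[[0,0,1],0,255],[[0,0,0.5],0,255],[[0,0,0],0,255],[[0,0,0],0,255],[[0,0,0],0,255]]'
python3 -c "
from h import *
go([.4525,.0905,.063])"
```

```text
clock: 8.85
position: [0.4518, 0.0908, 0.0834]
ee_rot: [-2.305, -2.134, 0.003]
force: [-0.0, 0.6, -1.7]
width: 0.444
clock: 9.35
position: [0.453, 0.0912, 0.0705]
ee_rot: [2.305, 2.134, 0.002]
force: [0.1, -0.0, -2.2]
width: 0.448
clock 9.35 pos [0.453  0.0912 0.0705] yang -4.4 tilt [ 0.001  0.001 -1.   ] w 0.448 f [ 0.1 -0.  -2.2]
shift cm [-0.07 -0.04  0.75] turn -0.0
```

```bash

python3 -m crank '[[[0,0,0.3],0,255],[[0,0,0.2],0,255],[[0,0,0],0,255],[[0,0,0],0,255]]'
python3 -m crank '[[[0,0,0.2],0,255],[[0,0,0],0,255],[[0,0,0],0,255]]'
python3 -m crank '[[[0,0,0.1],0,255],[[0,0,0],0,255],[[0,0,0],0,255]]'
```

```text
clock: 9.75
position: [0.4524, 0.091, 0.0649]
ee_rot: [-2.305, -2.134, 0.0]
force: [-0.1, -0.3, -1.7]
width: 0.451
clock: 10.05
position: [0.4524, 0.091, 0.0629]
ee_rot: [-2.305, -2.134, 0.0]
force: [-0.1, -0.8, -0.5]
width: 0.45
clock: 10.35
position: [0.4525, 0.0912, 0.0626]
ee_rot: [-2.305, -2.134, -0.001]
force: [-3.8, -1.1, 11.8]
width: 0.446
```

Force went to +11.8 N, so the foot is on the floor at TCP z ≈ 0.063. Releasing and lifting.

```bash

python3 -m crank '[[[0,0,-0.05],0,130],[[0,0,0],0,110],[[0,0,0],0,80],[[0,0,0],0,0],[[0,0,0],0,0]]'
python3 -m crank '[[[0,0,0],0,0],[[0,0,-1],0,0],[[0,0,-2],0,0],[[0,0,-3],0,0],[[0,0,-4],0,0]]'
python3 -m crank '[[[0,0,-2.2],0,0],[[0,0,0],0,0],[[0,0,0],0,0]]'
python3 - <<'E'
from h import *
go([.650,.073,.185])
im,_=get_image('scene'); cv2.imwrite('pics/s3.png',cv2.resize(im[110:290,220:480,::-1],None,fx=3,fy=3))
E
```

```text
clock: 10.85
position: [0.4525, 0.091, 0.0624]
ee_rot: [2.305, 2.134, -0.0]
force: [0.5, -0.6, -0.1]
width: 0.782
clock: 11.35
position: [0.4514, 0.0905, 0.1632]
ee_rot: [-2.305, -2.134, 0.004]
force: [1.2, 0.5, -0.8]
width: 0.997
clock: 11.65
position: [0.4526, 0.0911, 0.185]
ee_rot: [2.305, 2.134, 0.002]
force: [-0.7, 0.2, -0.5]
width: 0.998
clock 11.65 pos [0.4526 0.0911 0.185 ] yang -4.4 tilt [ 0.001  0.001 -1.   ] w 0.998 f [-0.7  0.2 -0.5]
shift cm [-0.29 19.83  0.02] turn 0.0
```

View pics/s3.png

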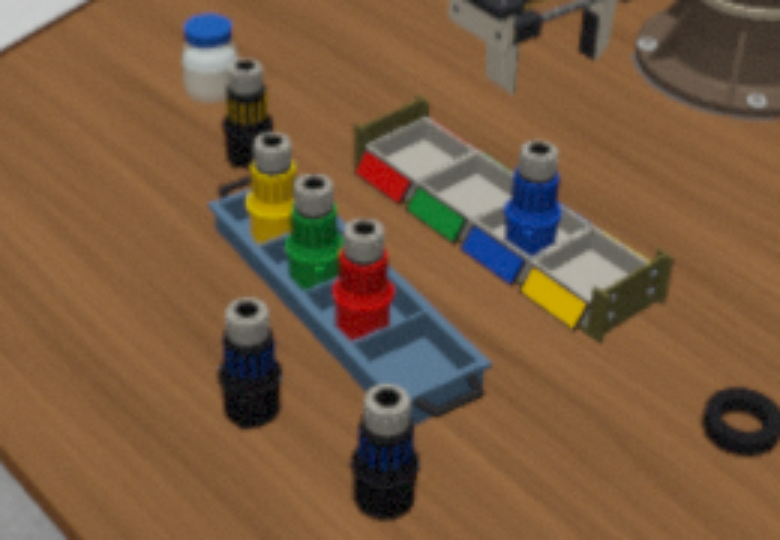

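Blue stands upright and centred in the blue bay at crop (533,215). Next is red.

```bash

python3 -m crank '[[[0,1.5,0],0,0],[[0,3,0],0,0],[[0,4,0],0,0],[[0,4,0],0,0],[[-0.1,3.5,0],0,0]]'
python3 -m crank '[[[-0.1,2.5,0],0,0],[[-0.1,1.3,0],0,0],[[0,0,0],0,0],[[0,0,0],0,0],[[0,0,0],0,0]]'
python3 -m crank '[[[0,0,2],0,0],[[0,0,2],0,0],[[0,0,0],0,0],[[0,0,0],0,0]]'
python3 -c "
from h import *
go([.650,.073,.058])"
```

```text
clock: 12.2
position: [0.6129, 0.0775, 0.1827]
ee_rot: [-2.304, -2.134, 0.003]
force: [-1.1, -0.3, 0.5]
width: 1.001
clock: 12.7
position: [0.6485, 0.073, 0.1838]
ee_rot: [-2.304, -2.134, 0.002]
force: [0.3, 1.0, 0.8]
width: 1.001
clock: 13.1
position: [0.649, 0.0731, 0.1448]
ee_rot: [-2.305, -2.134, 0.0]
force: [0.6, -0.3, 0.8]
width: 0.998
clock 13.1 pos [0.649  0.0731 0.1448] yang -4.4 tilt [-0.001  0.    -1.   ] w 0.998 f [ 0.6 -0.3  0.8]
shift cm [-0.    0.1   8.68] turn 0.0
```

```bash

python3 -m crank '[[[0,0.1,2],0,0],[[0,0,2.5],0,0],[[0,0,2],0,0],[[0,0,1.5],0,0],[[0,0,0.7],0,0]]'
python3 -m crank '[[[0,0,0],0,0],[[0,0,0],0,0],[[0,0,0],0,90],[[0,0,0],0,120],[[0,0,0],0,255]]'
python3 -m crank '[[[0,0,0],0,255],[[0,0,0],0,255],[[0,0,0],0,255],[[0,0,0],0,255]]'
python3 -c "
from h import *
go([.650,.073,.058])"
```

```text
clock: 13.6
position: [0.6505, 0.0729, 0.057]
ee_rot: [-2.305, -2.134, 0.0]
force: [0.7, -1.0, -0.3]
width: 0.997
clock: 14.1
position: [0.651, 0.0728, 0.058]
ee_rot: [2.305, 2.134, 0.001]
force: [-0.2, 0.2, 0.4]
width: 0.79
clock: 14.5
position: [0.6504, 0.0728, 0.0574]
ee_rot: [-2.305, -2.134, 0.0]
force: [-1.2, -0.7, 1.4]
width: 0.448
clock 14.5 pos [0.6504 0.0728 0.0574] yang -4.4 tilt [-0.  0. -1.] w 0.448 f [-1.2 -0.7  1.4]
shift cm [ 0.02 -0.05 -0.06] turn -0.0
```

```bash

python3 -m crank '[[[0,0,-1],0,255],[[0,0,-2],0,255],[[0,0,-3],0,255],[[0,0,-3.2],0,255],[[0,0,-3],0,255]]'
python3 -m crank '[[[0,0,-1.2],0,255],[[0,0,0],0,255],[[0,0,0],0,255]]'
python3 -m crank '[[[-1.2,-1.4,0],0,255],[[-2.4,-2.9,0],0,255],[[-2.4,-2.9,0],0,255],[[-2.4,-2.9,0],0,255],[[-2.4,-2.9,0],0,255]]'
python3 -m crank '[[[-2.4,-2.9,0],0,255],[[-1.7,-2.0,0],0,255],[[-0.8,-0.9,0],0,255],[[0,0,0],0,255],[[0,0,0],0,255]]'
python3 -m crank '[[[0,0,0],0,255],[[0,0,0],0,255]]'
python3 - <<'E'
from h import *
go([.450,-.070,.063])
im,_=get_image('scene'); cv2.imwrite('pics/s4.png',cv2.resize(im[110:290,220:480,::-1],None,fx=3,fy=3))
E
```

```text
clock: 15.0
position: [0.6506, 0.0726, 0.1814]
ee_rot: [2.305, 2.134, 0.0]
force: [0.4, 0.2, -1.2]
width: 0.448
clock: 15.3
position: [0.6499, 0.0728, 0.1903]
ee_rot: [-2.304, -2.134, 0.002]
force: [0.1, 0.1, -2.6]
width: 0.45
clock: 15.8
position: [0.5102, -0.0256, 0.1895]
ee_rot: [-2.304, -2.133, 0.004]
force: [0.0, -0.5, -1.6]
width: 0.451
clock: 16.3
position: [0.4519, -0.0685, 0.1911]
ee_rot: [-2.304, -2.135, -0.0]
force: [-0.9, 0.4, -1.4]
width: 0.45
clock: 16.5
position: [0.4519, -0.0686, 0.1912]
ee_rot: [2.304, 2.136, -0.001]
force: [1.1, -0.4, -1.9]
width: 0.448
clock 16.5 pos [ 0.4519 -0.0686  0.1912] yang -4.3 tilt [-0. -0. -1.] w 0.448 f [ 1.1 -0.4 -1.9]
shift cm [-0.14 -0.18 12.82] turn 0.1
```

View pics/s4.png

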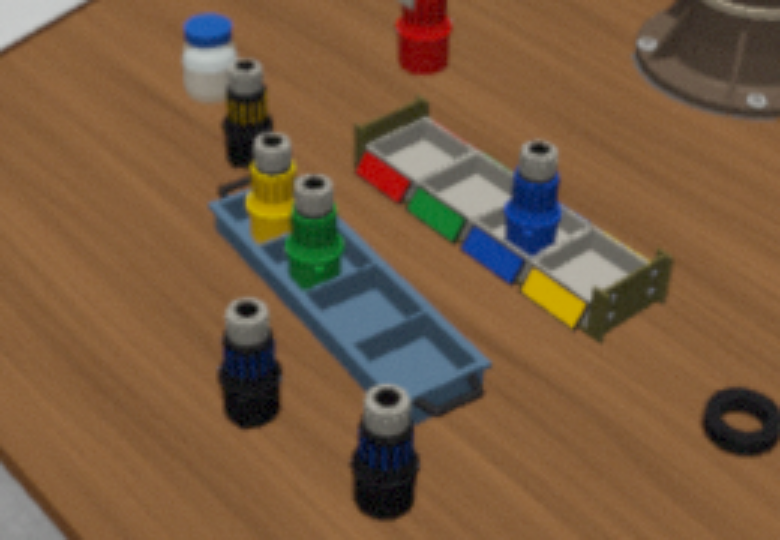

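Red is held upright at crop (423,40), over the red bay. Lowering.

```bash

python3 -m crank '[[[-0.1,-0.2,2],0,255],[[0,0,3],0,255],[[0,0,2.5],0,255],[[0,0,2],0,255],[[0,0,1],0,255]]'
python3 -m crank '[[[0,0,1],0,255],[[0,0,0.5],0,255],[[0,0,0],0,255],[[0,0,0],0,255],[[0,0,0],0,255]]'
python3 -m crank '[[[0,0,0.3],0,255],[[0,0,0.2],0,255],[[0,0,0],0,255],[[0,0,0],0,255]]'
python3 -c "
from h import *
go([.450,-.070,.063])"
```

```text
clock: 17.05
position: [0.4485, -0.0699, 0.0848]
ee_rot: [-2.304, -2.134, 0.003]
force: [0.6, -0.0, -1.7]
width: 0.449
clock: 17.55
position: [0.4496, -0.0702, 0.072]
ee_rot: [2.305, 2.134, 0.002]
force: [0.0, 0.5, -0.9]
width: 0.448
clock: 17.95
position: [0.449, -0.0702, 0.0664]
ee_rot: [-2.305, -2.134, 0.0]
force: [0.8, 0.4, -0.9]
width: 0.451
clock 17.95 pos [ 0.449  -0.0702  0.0664] yang -4.4 tilt [-0.  0. -1.] w 0.451 f [ 0.8  0.4 -0.9]
shift cm [0.03 0.1  0.34] turn -0.0
```

```bash

python3 -m crank '[[[0,0,0.2],0,255],[[0,0,0.1],0,255],[[0,0,0],0,255],[[0,0,0],0,255]]'
python3 -m crank '[[[0,0,0.1],0,255],[[0,0,0],0,255],[[0,0,0],0,255]]'
```

```text
clock: 18.35
position: [0.449, -0.0702, 0.0634]
ee_rot: [-2.305, -2.134, 0.0]
force: [-0.1, -0.0, -2.0]
width: 0.451
clock: 18.65
position: [0.449, -0.0702, 0.0624]
ee_rot: [-2.305, -2.134, 0.0]
force: [-0.0, -0.5, -0.6]
width: 0.446
```

```bash

python3 -m crank '[[[0,0,0.05],0,255],[[0,0,0],0,255],[[0,0,0],0,130],[[0,0,0],0,110],[[0,0,0],0,80]]'
python3 -m crank '[[[0,0,0],0,0],[[0,0,0],0,0],[[0,0,0],0,0],[[0,0,-1],0,0],[[0,0,-2],0,0]]'
python3 -m crank '[[[0,0,-3],0,0],[[0,0,-4],0,0],[[0,0,-2.2],0,0],[[0,0,0],0,0],[[0,0,0],0,0]]'
python3 - <<'E'
from h import *
go([.642,-.006,.185])
im,_=get_image('scene'); cv2.imwrite('pics/s5.png',cv2.resize(im[110:290,220:480,::-1],None,fx=3,fy=3))
E
```

```text
clock: 19.15
position: [0.4492, -0.0702, 0.0619]
ee_rot: [2.305, 2.134, 0.0]
force: [-0.1, 0.2, -0.4]
width: 0.607
clock: 19.65
position: [0.448, -0.0702, 0.0919]
ee_rot: [-2.304, -2.133, 0.003]
force: [0.5, 0.2, 0.3]
width: 0.993
clock: 20.15
position: [0.4492, -0.0701, 0.1845]
ee_rot: [2.305, 2.134, 0.002]
force: [-0.1, -0.3, 0.4]
width: 0.995
clock 20.15 pos [ 0.4492 -0.0701  0.1845] yang -4.4 tilt [ 0.001  0.    -1.   ] w 0.995 f [-0.1 -0.3  0.4]
shift cm [ 7.87 18.73 -0.02] turn 0.0
```

View pics/s5.png

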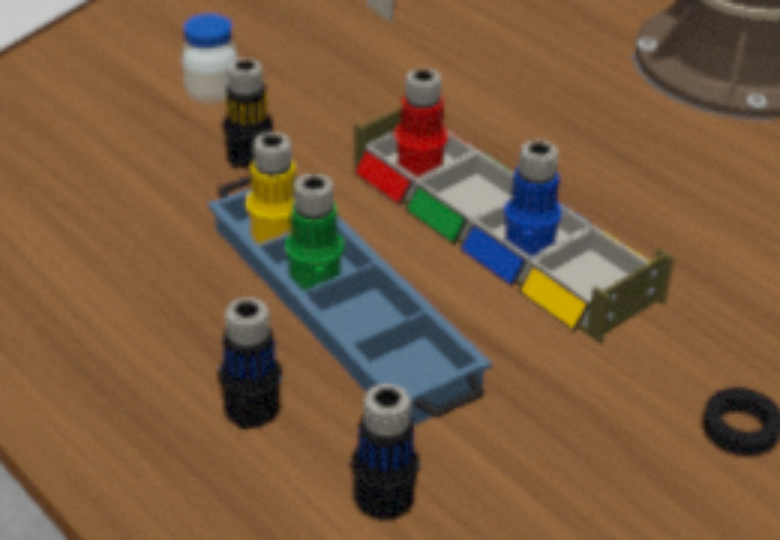

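Red stands upright in the red bay at (422,145). Next is green, a shift of (7.9, 18.7).

```bash

python3 -m crank '[[[0.7,1.6,0],0,0],[[1.4,3.4,0],0,0],[[1.4,3.4,0],0,0],[[1.4,3.4,0],0,0],[[1.4,3.3,0],0,0]]'
python3 -m crank '[[[1.0,2.4,0],0,0],[[0.6,1.2,0],0,0],[[0,0,0],0,0],[[0,0,0],0,0],[[0,0,0],0,0]]'
python3 -m crank '[[[0,0,2],0,0],[[0,0,2],0,0],[[0,0,0],0,0],[[0,0,0],0,0]]'
python3 -c "
from h import *
go([.642,-.006,.058])"
```

```text
clock: 20.7
position: [0.605, -0.0185, 0.1822]
ee_rot: [-2.304, -2.133, 0.003]
force: [-0.3, 0.2, 0.3]
width: 1.0
clock: 21.2
position: [0.6404, -0.0066, 0.1834]
ee_rot: [-2.306, -2.133, 0.002]
force: [-0.5, -0.3, -0.0]
width: 0.998
clock: 21.6
position: [0.641, -0.0062, 0.1444]
ee_rot: [-2.306, -2.134, 0.001]
force: [-0.6, 0.7, 0.4]
width: 0.996
clock 21.6 pos [ 0.641  -0.0062  0.1444] yang -4.4 tilt [-0.  0. -1.] w 0.996 f [-0.6  0.7  0.4]
shift cm [0.02 0.1  8.64] turn -0.0
```

```bash

python3 -m crank '[[[0,0.1,2],0,0],[[0,0,2.5],0,0],[[0,0,2],0,0],[[0,0,1.5],0,0],[[0,0,0.6],0,0]]'
python3 -m crank '[[[0,0,0],0,0],[[0,0,0],0,0],[[0,0,0],0,90],[[0,0,0],0,120],[[0,0,0],0,255]]'
python3 -m crank '[[[0,0,0],0,255],[[0,0,0],0,255],[[0,0,0],0,255],[[0,0,0],0,255]]'
```

```text
clock: 22.1
position: [0.6423, -0.0059, 0.0575]
ee_rot: [-2.305, -2.134, 0.001]
force: [-0.1, -0.9, -0.1]
width: 1.0
clock: 22.6
position: [0.6428, -0.0059, 0.0584]
ee_rot: [2.305, 2.134, 0.001]
force: [0.1, -0.2, 0.2]
width: 0.79
clock: 23.0
position: [0.6424, -0.0059, 0.0579]
ee_rot: [-2.305, -2.134, 0.0]
force: [-0.7, -1.6, 1.0]
width: 0.449
```

```bash

python3 -m crank '[[[0,0,-1],0,255],[[0,0,-2],0,255],[[0,0,-3],0,255],[[0,0,-3.2],0,255],[[0,0,-3],0,255]]'
python3 -m crank '[[[0,0,-1.2],0,255],[[0,0,0],0,255],[[0,0,0],0,255]]'
python3 -m crank '[[[0.1,-1.4,0],0,255],[[0,-2.9,0],0,255],[[0,-2.9,0],0,255],[[0,-2.9,0],0,255],[[0,-2.9,0],0,255]]'
python3 -m crank '[[[0,-2.9,0],0,255],[[0,-2.3,0],0,255],[[0,-1.0,0],0,255],[[0,0,0],0,255],[[0,0,0],0,255]]'
python3 -m crank '[[[0,0,0],0,255],[[0,0,0],0,255]]'
python3 - <<'E'
from h import *
go([.451,.010,.063])
im,_=get_image('scene'); cv2.imwrite('pics/s6.png',cv2.resize(im[110:290,220:480,::-1],None,fx=3,fy=3))
E
```

```text
clock: 23.5
position: [0.6425, -0.0061, 0.1819]
ee_rot: [2.305, 2.134, 0.0]
force: [0.9, -0.1, -1.2]
width: 0.446
clock: 23.8
position: [0.6419, -0.0057, 0.1909]
ee_rot: [-2.304, -2.134, 0.001]
force: [1.5, -0.6, -2.2]
width: 0.451
clock: 24.3
position: [0.5106, 0.0052, 0.19]
ee_rot: [-2.304, -2.134, 0.005]
force: [-0.2, 0.5, -0.3]
width: 0.448
clock: 24.8
position: [0.452, 0.01, 0.1917]
ee_rot: [2.305, 2.134, 0.0]
force: [0.4, -0.0, -1.1]
width: 0.444
clock: 25.0
position: [0.452, 0.0097, 0.1918]
ee_rot: [2.305, 2.134, -0.001]
force: [0.1, 1.1, -0.5]
width: 0.451
clock 25.0 pos [0.452  0.0097 0.1918] yang -4.4 tilt [ 0.    -0.001 -1.   ] w 0.451 f [ 0.1  1.1 -0.5]
shift cm [ 0.03 -0.11 12.88] turn -0.0
```

View pics/s6.png

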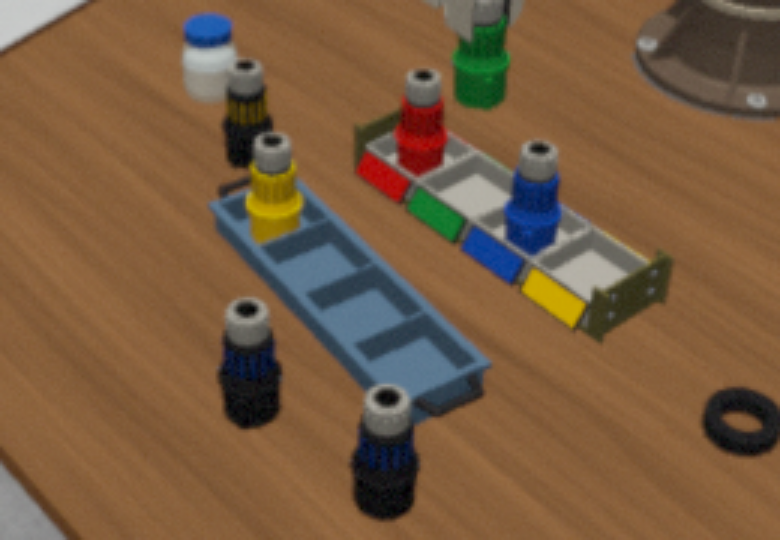

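Green is held upright at (481,75), over the green bay, between red and blue. Lowering.

```bash

python3 -m crank '[[[0,-0.1,2],0,255],[[0,0,3],0,255],[[0,0,2.5],0,255],[[0,0,2],0,255],[[0,0,1],0,255]]'
python3 -m crank '[[[0,0,1],0,255],[[0,0,0.5],0,255],[[0,0,0],0,255],[[0,0,0],0,255],[[0,0,0],0,255]]'
python3 -m crank '[[[0,0,0.4],0,255],[[0,0,0.2],0,255],[[0,0,0],0,255],[[0,0,0],0,255]]'
python3 -c "
from h import *
go([.451,.010,.063])"
```

```text
clock: 25.55
position: [0.4496, 0.0097, 0.0854]
ee_rot: [-2.305, -2.134, 0.003]
force: [0.5, -0.2, -1.2]
width: 0.448
clock: 26.05
position: [0.4507, 0.01, 0.0725]
ee_rot: [2.305, 2.134, 0.002]
force: [-0.0, -0.4, -0.9]
width: 0.449
clock: 26.45
position: [0.4501, 0.0099, 0.0659]
ee_rot: [-2.305, -2.134, 0.0]
force: [-0.2, -0.6, -0.5]
width: 0.446
clock 26.45 pos [0.4501 0.0099 0.0659] yang -4.4 tilt [-0. -0. -1.] w 0.446 f [-0.2 -0.6 -0.5]
shift cm [0.02 0.09 0.29] turn -0.0
```

```bash

python3 -m crank '[[[0,0,0.2],0,255],[[0,0,0.1],0,255],[[0,0,0],0,255],[[0,0,0],0,255]]'
python3 -m crank '[[[0,0,0.05],0,255],[[0,0,0],0,255],[[0,0,0],0,130],[[0,0,0],0,110],[[0,0,0],0,80]]'
python3 -m crank '[[[0,0,0],0,0],[[0,0,0],0,0],[[0,0,0],0,0],[[0,0,-1],0,0],[[0,0,-2],0,0]]'
python3 -m crank '[[[0,0,-3],0,0],[[0,0,-4],0,0],[[0,0,-2.2],0,0],[[0,0,0],0,0],[[0,0,0],0,0]]'
python3 - <<'E'
from h import *
go([.6295,-.082,.185])
im,_=get_image('scene'); cv2.imwrite('pics/s7.png',cv2.resize(im[110:290,220:480,::-1],None,fx=3,fy=3))
E
```

```text
clock: 26.85
position: [0.4502, 0.0099, 0.0629]
ee_rot: [-2.305, -2.134, 0.0]
force: [0.2, -0.2, -1.4]
width: 0.449
clock: 27.35
position: [0.4503, 0.01, 0.0624]
ee_rot: [2.305, 2.134, 0.0]
force: [-0.5, 0.8, 1.1]
width: 0.608
clock: 27.85
position: [0.4492, 0.0097, 0.0924]
ee_rot: [-2.305, -2.133, 0.004]
force: [0.8, -0.5, 0.3]
width: 0.987
clock: 28.35
position: [0.4503, 0.0101, 0.185]
ee_rot: [2.305, 2.134, 0.002]
force: [-0.6, -1.0, -0.9]
width: 1.002
clock 28.35 pos [0.4503 0.0101 0.185 ] yang -4.4 tilt [ 0.001  0.001 -1.   ] w 1.002 f [-0.6 -1.  -0.9]
shift cm [-7.81 18.57  0.02] turn 0.0
```

View pics/s7.png

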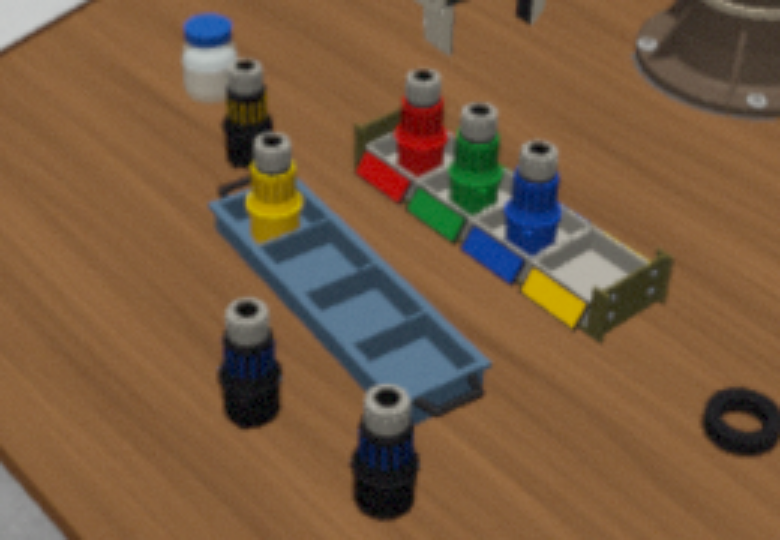

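Green is in its bay at (477,185). The last one is yellow at (273,200); the black one at (245,115) is the look-alike.

```bash

python3 -m crank '[[[-0.7,1.6,0],0,0],[[-1.4,3.4,0],0,0],[[-1.4,3.4,0],0,0],[[-1.4,3.4,0],0,0],[[-1.4,3.3,0],0,0]]'
python3 -m crank '[[[-1.0,2.3,0],0,0],[[-0.5,1.1,0],0,0],[[0,0,0],0,0],[[0,0,0],0,0],[[0,0,0],0,0]]'
python3 -m crank '[[[0,0,2],0,0],[[0,0,2],0,0],[[0,0,0],0,0],[[0,0,0],0,0]]'
python3 -c "
from h import *
go([.6295,-.082,.058])"
```

```text
clock: 28.9
position: [0.5963, -0.0651, 0.1827]
ee_rot: [-2.304, -2.133, 0.003]
force: [-0.1, 0.2, 0.6]
width: 1.002
clock: 29.4
position: [0.6276, -0.0811, 0.1842]
ee_rot: [-2.304, -2.134, 0.0]
force: [-0.6, -0.5, -0.6]
width: 1.0
clock: 29.8
position: [0.6282, -0.0815, 0.1449]
ee_rot: [-2.304, -2.135, -0.0]
force: [0.3, -0.8, 0.9]
width: 1.001
clock 29.8 pos [ 0.6282 -0.0815  0.1449] yang -4.4 tilt [-0.  0. -1.] w 1.001 f [ 0.3 -0.8  0.9]
shift cm [-0.05  0.14  8.69] turn 0.0
```

```bash

python3 -m crank '[[[0,0.1,2],0,0],[[0,0,2.5],0,0],[[0,0,2],0,0],[[0,0,1.5],0,0],[[0,0,0.6],0,0]]'
python3 -m crank '[[[0,0,0],0,0],[[0,0,0],0,0],[[0,0,0],0,90],[[0,0,0],0,120],[[0,0,0],0,255]]'
python3 -m crank '[[[0,0,0],0,255],[[0,0,0],0,255],[[0,0,0],0,255],[[0,0,0],0,255]]'
python3 -m crank '[[[0,0,-1],0,255],[[0,0,-2],0,255],[[0,0,-3],0,255],[[0,0,-3.2],0,255],[[0,0,-3],0,255]]'
python3 -m crank '[[[0,0,-1.5],0,255],[[0,0,0],0,255],[[0,0,0],0,255]]'
python3 -c "
from h import *
go([.454,.170,.192])"
```

```text
clock: 30.3
position: [0.6295, -0.0819, 0.058]
ee_rot: [-2.305, -2.134, 0.0]
force: [-0.3, -0.2, -0.4]
width: 0.996
clock: 30.8
position: [0.6299, -0.0821, 0.0589]
ee_rot: [2.305, 2.134, 0.001]
force: [0.4, 0.2, 0.4]
width: 0.786
clock: 31.2
position: [0.6295, -0.0821, 0.0584]
ee_rot: [-2.305, -2.134, 0.0]
force: [-0.8, 0.5, 0.2]
width: 0.448
clock: 31.7
position: [0.6296, -0.0823, 0.1824]
ee_rot: [2.305, 2.134, 0.0]
force: [-1.2, -0.3, -1.5]
width: 0.451
clock: 32.0
position: [0.6294, -0.082, 0.1953]
ee_rot: [-2.305, -2.134, -0.0]
force: [0.0, 0.2, -1.4]
width: 0.446
clock 32.0 pos [ 0.6294 -0.082   0.1953] yang -4.4 tilt [-0.  0. -1.] w 0.446 f [ 0.   0.2 -1.4]
shift cm [ 23.77 -19.42   0.33] turn -0.0
```

```bash

python3 -m crank '[[[1.2,-1.0,0],0,255],[[2.4,-2.0,0],0,255],[[2.8,-2.2,0],0,255],[[2.8,-2.2,0],0,255],[[2.8,-2.3,0],0,255]]'
python3 -m crank '[[[2.8,-2.3,0],0,255],[[2.8,-2.3,0],0,255],[[2.8,-2.3,0],0,255],[[2.2,-1.8,0],0,255],[[1.2,-1.0,0],0,255]]'
python3 -m crank '[[[0,0,0],0,255],[[0,0,0],0,255],[[0,0,0],0,255],[[0,0,0],0,255]]'
python3 - <<'E'
from h import *
go([.454,.170,.063])
im,_=get_image('scene'); cv2.imwrite('pics/s8.png',cv2.resize(im[110:290,220:480,::-1],None,fx=3,fy=3))
E
```

```text
clock: 32.5
position: [0.5398, 0.0468, 0.1941]
ee_rot: [-2.303, -2.134, 0.003]
force: [1.0, 0.6, -1.0]
width: 0.444
clock: 33.0
position: [0.4512, 0.1727, 0.1942]
ee_rot: [-2.3, -2.138, 0.004]
force: [0.6, -1.1, -0.6]
width: 0.449
clock: 33.4
position: [0.4549, 0.1691, 0.1953]
ee_rot: [2.307, 2.132, -0.0]
force: [0.1, 0.8, -0.3]
width: 0.453
clock 33.4 pos [0.4549 0.1691 0.1953] yang -4.5 tilt [-0. -0. -1.] w 0.453 f [ 0.1  0.8 -0.3]
shift cm [ 0.09 -0.09 13.23] turn -0.1
```

View pics/s8.png

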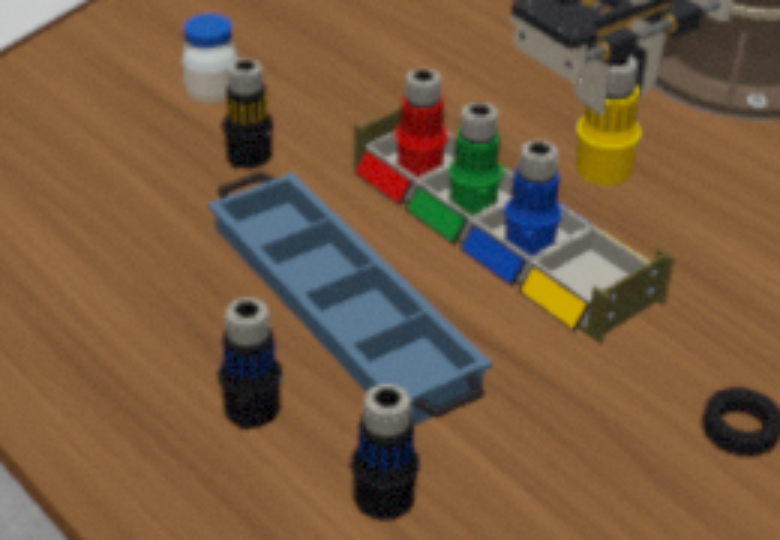

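Yellow is held upright at (608,145), over the yellow bay. Lowering, and stopping a little above the floor first.

```bash

python3 -m crank '[[[0.1,-0.1,2],0,255],[[0,0,3],0,255],[[0,0,2.5],0,255],[[0,0,2],0,255],[[0,0,1],0,255]]'
python3 -m crank '[[[0,0,1],0,255],[[0,0,0.8],0,255],[[0,0,0],0,255],[[0,0,0],0,255],[[0,0,0],0,255]]'
python3 -m crank '[[[0,0,0.3],0,255],[[0,0,0.2],0,255],[[0,0,0],0,255],[[0,0,0],0,255]]'
python3 -c "
from h import *
go([.454,.170,.063])"
```

```text
clock: 33.95
position: [0.453, 0.1702, 0.0889]
ee_rot: [-2.306, -2.133, 0.004]
force: [-1.0, 0.3, -0.7]
width: 0.446
clock: 34.45
position: [0.4541, 0.1714, 0.073]
ee_rot: [2.305, 2.134, 0.002]
force: [0.8, -0.5, -0.8]
width: 0.448
clock: 34.85
position: [0.4536, 0.1712, 0.0674]
ee_rot: [-2.305, -2.134, 0.0]
force: [0.5, -0.5, -1.2]
width: 0.449
clock 34.85 pos [0.4536 0.1712 0.0674] yang -4.4 tilt [-0. -0. -1.] w 0.449 f [ 0.5 -0.5 -1.2]
shift cm [-0.11  0.05  0.44] turn -0.0
```

```bash

python3 -m crank '[[[-0.1,0,0.2],0,255],[[0,0,0.15],0,255],[[0,0,0],0,255],[[0,0,0],0,255]]'
python3 -m crank '[[[0,0,0.05],0,255],[[0,0,0],0,255],[[0,0,0],0,130],[[0,0,0],0,110],[[0,0,0],0,80]]'
python3 -m crank '[[[0,0,0],0,0],[[0,0,0],0,0],[[0,0,0],0,0],[[0,0,-1],0,0],[[0,0,-2],0,0]]'
python3 -m crank '[[[0,0,-3],0,0],[[0,0,-4],0,0],[[0,0,-3],0,0],[[0,-2,0],0,0],[[0,0,0],0,0]]'
python3 -m crank '[[[3.5,0,0],0,0],[[4,0,0],0,0],[[4,0,0],0,0],[[4,0,0],0,0],[[3,0,0],0,0]]'
python3 -m crank '[[[3.5,0,0],0,0],[[3,0,0],0,0],[[2,0,0],0,0],[[0,0,0],0,0],[[0,0,0],0,0]]'
python3 - <<'E'
from h import *
go([.4,.4,.2])
im2,P2=cloud('scene'); cv2.imwrite('pics/s9.png',cv2.resize(im2[110:290,220:480,::-1],None,fx=3,fy=3))
im,P=cloud('top'); cv2.imwrite('pics/t9.png',cv2.resize(im[110:300,190:500,::-1],None,fx=2.5,fy=2.5))
for n,Q in(('top',P),('scene',P2)):
  for c,X in dict(red=(.45,-.07),green=(.451,.01),blue=(.4525,.09),yellow=(.454,.17)).items():
    m=(np.hypot(Q[...,0]-X[0],Q[...,1]-X[1])<.035)&(Q[...,2]>.112)&(Q[...,2]<.13)
    q=Q[m]; print(n,c,len(q),((q.max(0)+q.min(0))/2).round(4)-np.array([*X,0]),q.mean(0).round(4))
  for c in('jar','tape'): print(c,[np.round(r['location'],3) for r in look_for(c,n)[:1]])
E
```

```text
clock: 35.25
position: [0.4535, 0.1701, 0.0639]
ee_rot: [-2.305, -2.134, 0.0]
force: [-0.0, -0.1, -0.9]
width: 0.447
clock: 35.75
position: [0.4536, 0.1702, 0.0635]
ee_rot: [2.305, 2.134, 0.0]
force: [-0.9, 0.3, -0.2]
width: 0.61
clock: 36.25
position: [0.4526, 0.1696, 0.0933]
ee_rot: [-2.305, -2.134, 0.004]
force: [-0.1, 0.5, -0.2]
width: 0.994
clock: 36.75
position: [0.4323, 0.172, 0.1947]
ee_rot: [-2.304, -2.135, -0.002]
force: [-0.0, 0.2, -0.2]
width: 0.997
clock: 37.25
position: [0.4476, 0.3588, 0.193]
ee_rot: [-2.303, -2.136, 0.001]
force: [-0.5, -0.4, 0.2]
width: 1.001
clock: 37.75
position: [0.4545, 0.4403, 0.1928]
ee_rot: [2.304, 2.134, -0.002]
force: [0.1, -0.9, -0.1]
width: 1.003
clock 37.75 pos [0.4545 0.4403 0.1928] yang -4.4 tilt [-0.    -0.002 -1.   ] w 1.003 f [ 0.1 -0.9 -0.1]
shift cm [-4.44 -5.13 -0.71] turn 0.0
top red 185 [-0.0013 -0.002   0.1187] [ 0.4483 -0.0714  0.1212]
top green 181 [-0.002  -0.0011  0.1188] [0.449  0.0084 0.1213]
top blue 181 [ 0.0002 -0.0012  0.1194] [0.4523 0.0893 0.1212]
top yellow 183 [-0.0016 -0.0045  0.1189] [0.4525 0.1651 0.1212]
jar [array([ 0.518, -0.335,  0.086])]
tape [array([0.488, 0.369, 0.02 ])]
scene red 85 [-0.0011  0.      0.1196] [ 0.4511 -0.0665  0.1208]
scene green 94 [-0.0037  0.0002  0.1196] [0.452  0.0123 0.1206]
scene blue 104 [-0.001   0.001   0.1202] [0.4556 0.094  0.1203]
scene yellow 110 [0.0006 0.0004 0.1191] [0.4563 0.1719 0.1207]
jar [array([ 0.532, -0.328,  0.058])]
tape [array([0.491, 0.381, 0.018])]
```

View pics/s9.png

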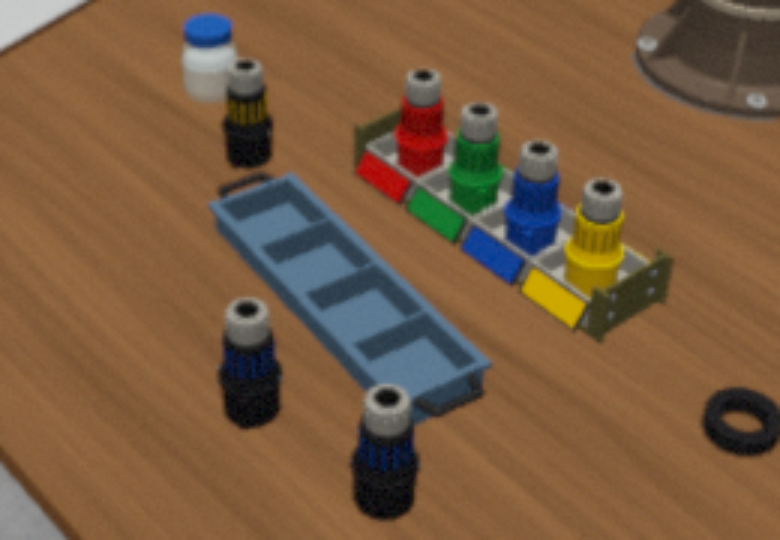

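View pics/t9.png

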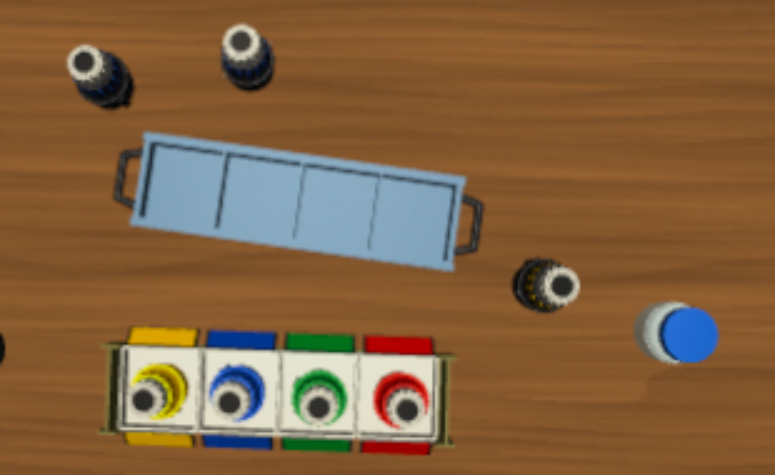

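All four stand upright and centred in their matching bays, with tops at z ≈ 0.121. The jar and tape look undisturbed. Handing in.

```bash
python3 -c "
from cell import *
print(workorder.sign_off())"
```

```text
the job is handed in; nothing more can be done
None
```

All four plugs are in the rack bays that match their colours, and I handed the job in at about 38 s of the 104 s. I moved them in the order blue, red, green, yellow. Each was gripped on the straight hand grip with the jaws across the row, lowered to the bay floor, released and cleared.

**Last checks:**
- **Position:** the plug tops are within about 5 mm of the measured bay centres in both cameras, against the 16 mm allowed.
- **Height:** tops are at 0.120–0.121 m, where a plug standing on the bay floor should be 0.122 m.
- **Upright:** both pictures show all four standing straight. I judged this by eye and did not measure the tilt.
- **Jar and tape:** I never went near them and they look the same in the pictures. I did not measure their start positions closely enough to give a figure for movement.

**Disagreements:**
- **Camera offset:** the two cameras differ by 3–7 mm. The largest gap is on yellow, whose top reads 5 mm off-centre in the top view and about 3 mm in the scene view, still well inside the tolerance.
- **Networks:** they gave the black look-alikes the highest scores for blue and yellow. I rejected those from the picture.
- **Set-down:** a clear contact force showed only for blue, at about 12 N. The other three I released at the height worked out from their grasp, within about 1 mm of the floor.

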